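# Dispose of a used needle and lock the sharps bin

## Task

Pull the used yellow-handled needle out of its upright cup and drop it into the open red sharps bin, leaving the marker pen in the other cup. Swing the bin's white lid down shut, and press the blue locking plug on the lid fully home, down to its stop, about level with its grey collar. Leave the other things on the bench where they are.

Things in the scene. Friction and masses are not known exactly. Their poses are not given: they have to be found in the camera images.
- needle: used needle to dispose of: round yellow plastic handle 12 mm dia x 90 mm above a white hub and a blunt steel needle 6 mm dia; 130 mm long overall, 30 g. It stands needle down, leaning a little, in one of the two cups; about 58 mm of handle sticks out above the cup. Origin: the needle's bottom end; z runs along it to the handle's top (z = 0.130)
- needle_mid (a point): middle of the needle's length, 65 mm above its origin
- needle_cup: heavy aluminium cup holding the needle, fixed to the bench: 52 to 56 mm outside dia, 80 mm tall, bore about 20 mm, bore floor 8 mm above the bench. Origin: centre of its underside. It and the pen cup look alike and may change places
- pen_cup: the like cup, fixed, that holds the marker pen. Origin: centre of its underside
- pen: white marker pen with a blue cap, 15 mm dia, 135 mm long, standing in the pen cup; to be left there. Origin: its bottom end, z along it
- bin: red open-topped sharps bin, fixed to the bench: 170 (own x) x 180 (own y) x 145 mm tall, walls and floor 5 mm. Origin: centre of its underside. The lid's hinge runs along y on the rim at own x = +85 mm, which is on the robot's left (about +y); the free side is own -x
- lid (a joint): lid angle (rad): 0 = shut flat on the rim, 1.57 = standing upright, at most 1.9. Starts standing open. Stiff hinge: stays where it is left; about 2 N at the free edge moves it. The lid is a white plate 176 x 190 x 8 mm
- lid_hinge (a point): middle of the hinge line, on the underside of the lid, 145 mm above the bench. This point's axes turn with the lid: own -x points along the lid to its free edge, own y along the hinge, own z out of its outer face (up when shut)
- lid_edge (a point): middle of the lid's free edge, on the outer face, 176 mm from the hinge; same axes
- plug (a joint): how far the locking plug is pressed in (m): near 0 = standing 9.5 mm above its collar, 0.008 = fully home against its stop, its top level with the collar to within 1.5 mm. Stiff: needs about 6 N over the whole travel (press on with 10 to 20 N) and stays where it is left
- plug_top (a point): centre of the top of the blue locking plug, 44 mm dia, on the lid's outer face 125 mm from the hinge and midway along it; own z points out of the lid. A grey collar 60 mm dia, 2.5 mm thick surrounds it. With lid shut and plug home the plug top is 157 mm above the bench
- stain_bottle: amber glass bottle, black cap, 52 mm dia, 110 mm tall; loose bystander. Origin: centre of its underside
- specimen_jar: clear jar with orange cap, 64 mm dia, 65 mm tall; loose bystander. Origin: centre of its underside
- beaker: empty glass beaker, 70 mm dia, 85 mm tall; loose bystander. Origin: centre of its underside
- slide_box: closed blue slide box 90 x 160 x 32 mm; loose bystander. Origin: centre of its underside
- petri_dish: clear covered dish, 90 mm dia, 20 mm tall; loose bystander. Origin: centre of its underside

How it is judged:
On the way:
1. the needle is let go inside the bin, before the lid is shut (x of needle_mid in the frame of bin between -0.08 and 0.08 m and y of needle_mid in the frame of bin between -0.085 and 0.085 m and z of needle_mid in the frame of bin between 0 and 0.1 m and contact force between the fingers and needle below 0.1 N and value of joint lid above 0.3 rad), for 0.2 s.
At the end, for the whole second after the job is handed in: the needle lies still wholly inside the bin (its middle within the walls and less than 100 mm above the bin's underside), the lid is shut to within 0.04 rad, and the locking plug is pressed in by more than 6.5 of its 8 mm (x of needle_mid in the frame of bin between -0.08 and 0.08 m and y of needle_mid in the frame of bin between -0.085 and 0.085 m and z of needle_mid in the frame of bin between 0 and 0.1 m and linear speed of needle below 0.05 m/s and value of joint lid below 0.04 rad and value of joint plug above 0.0065 m); the robot touches nothing.
It fails at once if the marker pen is moved by more than 40 mm (distance of pen from where it was at the start of the episode above 0.04 m).
It fails at once if a loose bystander (bottle, jar, beaker, slide box or dish) is moved by more than 40 mm (distance of any of stain_bottle, specimen_jar, beaker, slide_box, petri_dish from where it was at the start of the episode above 0.04 m).
It also fails if it takes over 58 s, if anything falls off the work surface, if the arm or the gripper's body presses on something with over 40 N, if the wrist force passes 120 N, or if a joint passes its speed limit or range.

## Robot

A 6-joint arm with a two-finger parallel gripper is mounted at the origin on the work surface. World frame = base frame: x ahead of the robot, y to its left, z up, the work surface at z = 0. Lengths are in m, angles in rad, forces in N, time in s.
With the tool pointing down it reaches from about 0.325 to 0.85 m from the base axis. Payload 15.5 kg.
Tool frame: the origin (TCP) lies midway between the tips of the shut fingers; the grasp point (between the pads) lies 19 mm behind it; z points along the fingers, y is the line along which they close (so a half turn about z gives the same grasp; the last joint's range is limited). The gripper opens to 91 mm and grips with 3 to 60 N. Pads are 32 mm wide; open, the fingers measure 118 mm over their backs; the gripper's body (76 mm by 178 mm) begins 60 mm behind the grasp point.
Start: joints at [1.163, 0.494, 1.345, -0, 1.302, -0.096], TCP at [0.192, 0.595, 0.184] pointing down, gripper open.
Joint ranges: [-2.91, 2.91], [-0.82, 2.16], [0.22, 2.67], [-1.22, 4.37], [0.12, 2.79], [-3.08, 3.08]. Speed limits (rad/s): [1.89, 1.89, 2.57, 3.01, 3.01, 3.01].

## Interface

Orientations are given as a rotation vector (axis times angle).
In Python, from rig import r, read_camera, close_job gives the robot as it stands.
- The arm moves only by the tool servo_tool, never from a script. Its argument "motion" is a list of rows, each a list of 5 numbers: the closure, from 0 (fully open) to 1 (shut), then the shift along the tool's x, y, z in mm, then the turn about the tool's z in degrees. A call has 1 to 10 rows; each row shifts and turns the commanded pose from where the row before left it, along the tool's axes as they then stand; what a row does not reach is not made up. A row lasts 1/12 s, in which the tool goes at most 41.7 mm and 7.16 degrees, less where a joint would pass 70% of its speed; a pose out of reach is approached as far as the arm can. A call is refused whole if a number of a shift passes 41.7 or a number of a turn 7.16, either way. A call with a gripper value outside its range is refused whole. The fingers move at their own pace and stop on an object; "newtons" is the grip in N (left out, the last holds). Time passes only in rows, so rows that do not move let the fingers close. It gives the time, the measured TCP pose, the force, the opening and the grip force at its end, in the units of the state.
- r.get_state(): the state, without advancing time (a new reading comes with each control period).
- read_camera(name): name is "side" or "top" or "wrist"; returns a dict with "color" (480x640x3 uint8, red, green, blue), "range_z" (480x640 float32, m along the optical axis (not along the pixel's ray), 0 where there is no reading), "fx", "fy", "cx", "cy" (pixels), "rvec" (rotation vector, rad) and "tvec" (3), from world to camera coordinates, as OpenCV has them; the wrist camera has in their place "mount" (4x4, takes a point from camera to tool coordinates, whose origin is the TCP and whose axes are the flange's). Camera axes: x right, y down, z forward; pixel columns grow to the right and rows downward; lengths in m; the calibration is good to about 2 mm. A picture is of the moment at which its call begins: read the wrist's pose just before it.
- close_job(): hands the job in; it is judged then, once.
The state is a dict: "clock": time; "joint_positions": joint angles; "qd": joint speeds; "joint_efforts": joint torques, N m; "tcp_pos": TCP position; "tcp_rot": TCP orientation; "ft_force": force on the tool from outside, world axes, zero at the start; "ft_torque": the same for the moment, N m; "finger_gap": opening from 0.0 (shut) to 1.0 (fully open); "grip_force": force on a finger pad.
Only numpy, scipy, OpenCV 4.12 (cv2) and the standard library are available. Lean on these libraries where they do the work, as an engineer would, in place of code of your own. Each camera call takes 0.05 s, during which the arm holds its last target. There are 200 camera calls.

## Working session

There is one attempt and no reset: what is moved stays moved. The work goes in short steps, Python scripts to look and compute and a tool call to move; the robot and the scene stay as the last step left them, time stands still between calls to the robot, and variables do not carry over. Pictures are saved under pics/ and viewed, at most 10 in all, crops included, and the job is handed in when it is done.

Besides the shell and the picture viewer there is one more tool, called after "Request:" as name(argument=value, ...), one argument or row to a line, values as JSON. servo_tool: Moves the arm, as the interface text tells. Its arguments: {"type":"object","properties":{"motion":{"type":"array","items":{"type":"array","items":{"type":"number"}}},"newtons":{"type":"number"}},"required":["motion"]}

```bash
ls; mkdir -p pics; cat > h.py <<'E'
import numpy as np, cv2
from rig import r, read_camera, close_job
def cloud(c):
    v,u=np.mgrid[0:480,0:640]; z=c["range_z"]
    p=np.stack([(u-c["cx"])/c["fx"]*z,(v-c["cy"])/c["fy"]*z,z],-1)
    R=cv2.Rodrigues(np.array(c["rvec"],float))[0]; t=np.array(c["tvec"],float).ravel()
    return (p-t)@R
def save(c,n): cv2.imwrite("pics/"+n,c["color"][:,:,::-1])
E
python3 - <<'E'
from h import *
for n in("side","top"):
    c=read_camera(n);save(c,n+"0.png");np.savez(n+"0.npz",P=cloud(c),C=c["color"],Z=c["range_z"])
    print(n,c["fx"],c["rvec"],c["tvec"])
s=r.get_state();print(s)
E
```

```text
pics
side 496.74546222498003 [ 2.1598502  -0.11090138  0.08990548] [-0.61396076  0.03227519  1.08978844]
top 601.2295313290836 [ 2.14987825 -2.1789434   0.15340994] [-0.1528258   0.60514514  1.33756261]
{'clock': 0.1, 'joint_positions': array([ 1.16352229e+00,  4.94126173e-01,  1.34602506e+00, -2.59673198e-05,
        1.30250309e+00, -9.54975176e-02]), 'qd': array([-0.00100626, -0.0020989 , -0.00129478, -0.0002427 , -0.0005183 ,
       -0.00104636]), 'joint_efforts': array([ 3.32651325e-03, -8.80244637e+01, -3.82547379e+01,  7.06775556e-02,
        4.84919501e-02, -2.98156188e-06]), 'tcp_pos': array([0.19158315, 0.59454226, 0.18320967]), 'tcp_rot': array([-4.87708280e-01, -3.10326207e+00,  1.62490862e-03]), 'ft_force': array([ 0.17703503, -0.04808461, -0.28260492]), 'ft_torque': array([ 0.03198028, -0.00967217,  0.02654163]), 'grip_force': 0.0, 'finger_gap': 0.9984388711525816}
```

View pics/side0.png

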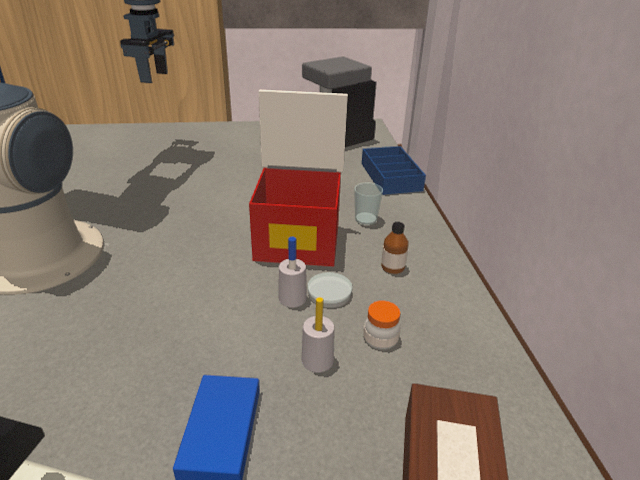

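View pics/top0.png

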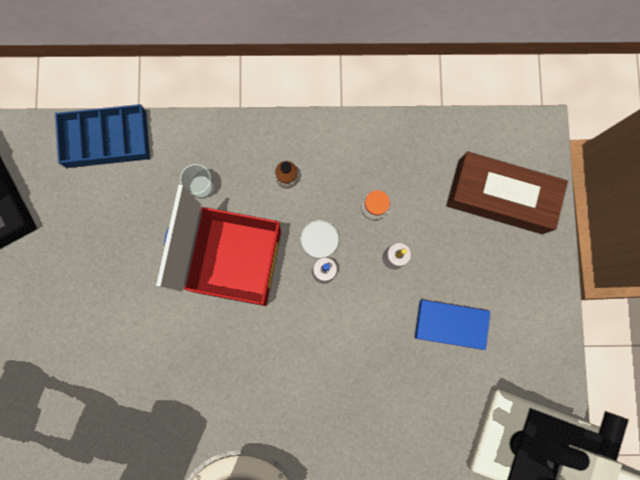

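The side view shows the yellow needle at (319,313) in the near cup, and the blue-capped pen at (292,250) next to the bin. The top view shows the needle at (402,253), the bin at (235,255) and the standing lid at (180,240).

```bash
python3 - <<'E'
from h import *
np.set_printoptions(precision=4,suppress=True)
for n in("side","top"):
    d=np.load(n+"0.npz");P,C,Z=d["P"],d["C"].astype(int),d["Z"]
    R,G,B=C[...,0],C[...,1],C[...,2]
    ok=Z>0
    m=ok&(R>120)&(G>90)&(B<70)&(P[...,2]>.06)&(abs(P[...,0]-.6)<.3)&(abs(P[...,1])<.5)
    if n=="side": m[:,:310]=0;m[:290]=0;m[340:]=0;m[:,330:]=0
    else: m[:,:380]=0;m[:,420:]=0;m[:230]=0;m[280:]=0
    q=P[m];print(n,"needle",m.sum());
    for lo in np.arange(.06,.16,.01):
        k=q[(q[:,2]>=lo)&(q[:,2]<lo+.01)]
        if len(k):print(lo,len(k),np.median(k,0))
    red=ok&(R>100)&(G<60)&(B<60)&(P[...,2]>.135)&(P[...,2]<.155)
    if n=="top":
        red[:,:150]=0;red[:,300:]=0
        k=P[red];print("rim",len(k),k.min(0),k.max(0),cv2.minAreaRect(k[:,:2].astype(np.float32)),cv2.boxPoints(cv2.minAreaRect(k[:,:2].astype(np.float32))))
        for (a,b,c,e,zz) in [(380,420,235,275,.08),(310,342,250,290,.08)]:
            w=P[c:e,a:b].reshape(-1,3);w=w[abs(w[:,2]-zz)<.006];print("cup",len(w),cv2.minEnclosingCircle(w[:,:2].astype(np.float32)))
        w=P[180:300,150:215].reshape(-1,3);cc=C[180:300,150:215].reshape(-1,3)
        w=w[(w[:,2]>.16)];print("lid",len(w),w.min(0),w.max(0));
    w=P[85:165,262:345].reshape(-1,3) if n=="side" else None
    if w is not None:
        w=w[(w[:,2]>.15)&(w[:,2]<.4)];c0=w.mean(0);print("lid side",c0,np.linalg.svd(w-c0,full_matrices=False)[2][2],w.min(0),w.max(0))
E
```

```text
side needle 215
0.06999999999999999 15 [ 0.5754 -0.3642  0.0779]
0.07999999999999999 33 [ 0.5754 -0.366   0.0846]
0.08999999999999998 27 [ 0.5766 -0.3661  0.0951]
0.09999999999999998 29 [ 0.5763 -0.3662  0.1049]
0.10999999999999997 32 [ 0.5761 -0.3653  0.1152]
0.11999999999999997 35 [ 0.5761 -0.3653  0.1252]
0.12999999999999995 44 [ 0.5759 -0.3643  0.1373]
lid side [0.594  0.104  0.2401] [ 0.1462 -0.218  -0.9649] [0.4986 0.0666 0.1505] [0.7758 0.6766 0.3224]
top needle 5
0.11999999999999997 3 [ 0.5691 -0.3562  0.1283]
0.12999999999999995 1 [ 0.568  -0.3566  0.1382]
0.13999999999999996 1 [ 0.5721 -0.3543  0.1402]
rim 540 [ 0.4641 -0.0942  0.1351] [0.6694 0.103  0.1514] ((0.5677815079689026, 0.0039001256227493286), (0.167390376329422, 0.17946209013462067), 78.30525970458984) [[ 0.4629 -0.0599]
 [ 0.6387 -0.0962]
 [ 0.6726  0.0677]
 [ 0.4969  0.104 ]]
cup 335 ((0.572541356086731, -0.3587534725666046), 0.02634643018245697)
cup 342 ((0.5418764352798462, -0.19264958798885345), 0.025973904877901077)
lid 2518 [ 0.4315 -0.1371  0.1601] [0.6809 0.12   1.4049]
```

Request:
servo_tool(
  motion=[
    [0,0,0,-18,7],
    [0,0,0,-18,7],
    [0,0,0,-18,7],
    [0,0,0,-18,7],
    [0,0,0,-18,7],
    [0,0,0,-18,7],
    [0,0,0,-18,7],
    [0,0,0,-18,7],
    [0,0,0,-18,7],
    [0,0,0,-18,7],
  ],
)

```text
clock: 0.93
tcp_pos: [0.1916, 0.5946, 0.3643]
tcp_rot: [2.186, 2.256, -0.001]
ft_force: [0.5, 0.4, 0.1]
finger_gap: 0.999
grip_force: 0.0
```

```bash
python3 - <<'E'
from h import *
np.set_printoptions(precision=4,suppress=True)
d=np.load("side0.npz");P,C,Z=d["P"],d["C"].astype(int),d["Z"]
c=np.array([.568,.004,0]);ex=np.array([.203,.979,0]);ey=np.array([-.979,.203,0])
q=P-c; X,Y,H=q@ex,q@ey,P[...,2]
m=(Z>0)&(X>.02)&(X<.2)&(abs(Y)<.12)&(H>.16)&(C.min(-1)>150)
x,h=X[m],H[m];k=np.polyfit(h,x,1);print("lid x vs h",k,m.sum(),h.max(),"angle",np.pi/2+np.arctan(k[0]),"x at .145",np.polyval(k,.145),Y[m].min(),Y[m].max())
E
```

```text
lid x vs h [0.062  0.0746] 208 0.3223563601636186 angle 1.6326970162023764 x at .145 0.08358327973270643 -0.09782475973082833 0.09012765374784448
```

Request:
servo_tool(
  motion=[
    [0,0,0,0,6.75],
    [0,0,0,0,6.75],
    [0,-30,20,0,0],
    [0,-30,20,0,0],
    [0,-30,20,0,0],
    [0,-30,20,0,0],
    [0,-30,20,0,0],
    [0,-30,20,0,0],
    [0,-30,20,0,0],
    [0,-30,20,0,0],
  ],
)

```text
clock: 1.77
tcp_pos: [0.3013, 0.3263, 0.3635]
tcp_rot: [2.43, 1.991, -0.001]
ft_force: [0.4, 0.1, 0.0]
finger_gap: 0.998
grip_force: 0.0
```

Request:
servo_tool(
  motion=[
    [0,-30,20,0,0],
    [0,-30,20,0,0],
    [0,-30,20,0,0],
    [0,-30,20,0,0],
    [0,-30,20,0,0],
    [0,-30,20,0,0],
    [0,-30,20,0,0],
    [0,-30,20,0,0],
    [0,-30,20,0,0],
    [0,-30,20,0,0],
  ],
)

```text
clock: 2.6
tcp_pos: [0.4383, -0.0073, 0.3636]
tcp_rot: [-2.431, -1.99, 0.0]
ft_force: [1.2, 1.8, 1.2]
finger_gap: 1.004
grip_force: 0.0
```

Request:
servo_tool(
  motion=[
    [0,-30,20,0,0],
    [0,-30,20,0,0],
    [0,-30,20,0,0],
    [0,-30,20,0,0],
    [0,-30,20,0,0],
    [0,-30,20,0,0],
    [0,-30,20,0,0],
    [0,-30,20,0,0],
    [0,0,0,0,0],
  ],
)

```text
clock: 3.35
tcp_pos: [0.5489, -0.2775, 0.3618]
tcp_rot: [-2.433, -1.986, 0.002]
ft_force: [0.4, -0.4, -0.4]
finger_gap: 0.995
grip_force: 0.0
```

Request:
servo_tool(
  motion=[
    [0,-25,13.7,0,0],
    [0,-25,13.7,0,0],
    [0,-25,13.7,0,0],
    [0,0,0,35,0],
    [0,0,0,35,0],
    [0,0,0,35,0],
    [0,0,0,35,0],
    [0,0,0,0,0],
  ],
)

```text
clock: 4.02
tcp_pos: [0.5702, -0.3517, 0.2165]
tcp_rot: [-2.422, -1.984, 0.004]
ft_force: [-1.8, 0.5, -1.7]
finger_gap: 0.998
grip_force: 0.0
```

```bash
python3 - <<'E'
from h import *
s=r.get_state();c=read_camera("wrist");save(c,"w1.png");print(s["tcp_pos"])
z=c["range_z"];v,u=np.mgrid[0:480,0:640]
p=np.stack([(u-c["cx"])/c["fx"]*z,(v-c["cy"])/c["fy"]*z,z],-1);M=np.array(c["mount"]);q=p@M[:3,:3].T+M[:3,3]
C=c["color"].astype(int);m=(C[...,0]>110)&(C[...,1]>80)&(C[...,2]<70)&(z>0)&(abs(q[...,0])<.05)&(abs(q[...,1])<.05)
k=q[m];print(m.sum(),np.round(np.median(k,0),4),k.min(0),k.max(0))
for lo in np.arange(k[:,2].min(),k[:,2].max(),.012):
    w=k[(k[:,2]>=lo)&(k[:,2]<lo+.012)];print(len(w),np.round(np.median(w,0),4)) if len(w) else 0
E
```

```text
[ 0.57022941 -0.35168735  0.21645807]
448 [ 0.0286  0.011  -0.1268] [-0.01458067 -0.04993431 -0.13073901] [0.03724166 0.04885511 0.095155  ]
282 [ 0.032   0.0475 -0.1281]
164 [-0.0085  0.0086  0.0792]
2 [-0.0092  0.0032  0.0908]
```

View pics/w1.png

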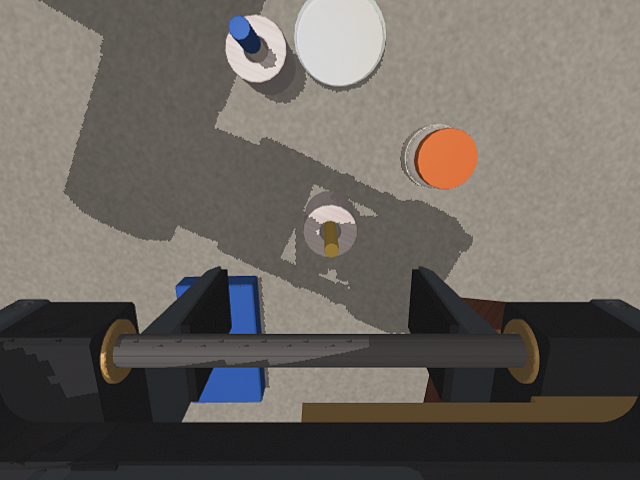

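The wrist view shows the needle handle at (331,238), near the middle between the fingers. It sits at about tool (-8, +8) mm. I'll descend with that correction.

Request:
servo_tool(
  motion=[
    [0,-5,5,20,0],
    [0,0,0,30,0],
    [0,0,0,30,0],
    [0,0,0,25,0],
    [0,0,0,10,0],
    [0,0,0,0,0],
    [0,0,0,0,0],
  ],
)

```text
clock: 4.65
tcp_pos: [0.5783, -0.3605, 0.1109]
tcp_rot: [2.429, 1.989, 0.001]
ft_force: [0.0, 0.3, 1.3]
finger_gap: 0.997
grip_force: 0.0
```

Request:
servo_tool(
  motion=[
    [0,0,0,11,0],
    [1,0,0,0,0],
    [1,0,0,0,0],
    [1,0,0,0,0],
    [1,0,0,0,0],
    [1,0,0,0,0],
    [1,0,0,0,0],
    [1,0,0,0,0],
    [1,0,0,0,0],
    [1,0,0,0,0],
  ],
  newtons=20,
)

```text
clock: 5.48
tcp_pos: [0.5773, -0.3598, 0.0978]
tcp_rot: [2.43, 1.991, 0.0]
ft_force: [-0.0, -0.8, 1.0]
finger_gap: 0.371
grip_force: 0.0
```

Request:
servo_tool(
  motion=[
    [1,0,0,0,0],
    [1,0,0,0,0],
    [1,0,0,0,0],
  ],
)

```text
clock: 5.73
tcp_pos: [0.5772, -0.3599, 0.0977]
tcp_rot: [-2.431, -1.991, 0.0]
ft_force: [0.9, 0.7, -0.1]
finger_gap: 0.15
grip_force: 0.0
```

Request:
servo_tool(
  motion=[
    [1,0,0,0,0],
    [1,0,0,0,0],
    [1,0,0,0,0],
    [1,0,0,0,0],
  ],
)

```text
clock: 6.07
tcp_pos: [0.5773, -0.3598, 0.0977]
tcp_rot: [2.431, 1.991, 0.0]
ft_force: [0.6, 0.3, 0.3]
finger_gap: 0.121
grip_force: 20.0
```

Gripped: the gap of 0.121 is 11 mm. Lifting straight up.

Request:
servo_tool(
  motion=[
    [1,0,0,-10,0],
    [1,0,0,-20,0],
    [1,0,0,-25,0],
    [1,0,0,-25,0],
    [1,0,0,-25,0],
    [1,0,0,-25,0],
    [1,0,0,-25,0],
    [1,0,0,-20,0],
    [1,0,0,-10,0],
    [1,0,0,0,0],
  ],
)

```text
clock: 6.9
tcp_pos: [0.5781, -0.3604, 0.2857]
tcp_rot: [2.427, 1.988, 0.002]
ft_force: [0.1, 0.8, 0.0]
finger_gap: 0.12
grip_force: 20.0
```

Request:
servo_tool(
  motion=[
    [1,15,-4,0,0],
    [1,30,-7,0,0],
    [1,30,-7,0,0],
    [1,30,-7,0,0],
    [1,30,-7,0,0],
    [1,30,-7,0,0],
    [1,30,-7,0,0],
    [1,30,-7,0,0],
    [1,30,-7,0,0],
    [1,30,-7,0,0],
  ],
)

```text
clock: 7.73
tcp_pos: [0.5667, -0.0656, 0.2813]
tcp_rot: [-2.429, -1.989, 0.002]
ft_force: [1.2, 0.3, -0.0]
finger_gap: 0.121
grip_force: 20.0
```

Request:
servo_tool(
  motion=[
    [1,30,-8,0,0],
    [1,20,-7,0,0],
    [1,9,-3,0,0],
    [1,0,0,0,0],
    [1,0,0,0,0],
  ],
)

```text
clock: 8.15
tcp_pos: [0.5615, -0.0061, 0.282]
tcp_rot: [-2.429, -1.991, 0.002]
ft_force: [0.6, -0.3, -0.2]
finger_gap: 0.118
grip_force: 20.0
```

```bash
python3 - <<'E'
from h import *
c=read_camera("side");save(c,"s2.png")
E
```

```text
(no output)
```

View pics/s2.png

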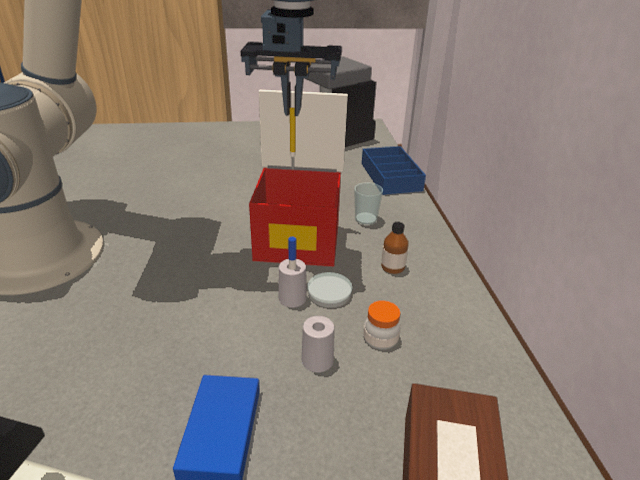

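The needle hangs vertically over the bin, spanning (293,110) to (293,165), and the pen hasn't moved. Lowering and releasing.

Request:
servo_tool(
  motion=[
    [1,0,0,20,0],
    [1,0,0,30,0],
    [1,0,0,30,0],
    [1,0,0,30,0],
    [1,0,0,22,0],
    [1,0,0,10,0],
    [1,0,0,0,0],
    [1,0,0,0,0],
    [0.5,0,0,0,0],
    [0.5,0,0,0,0],
  ],
)

```text
clock: 9.03
tcp_pos: [0.5627, -0.0061, 0.1422]
tcp_rot: [2.429, 1.989, 0.003]
ft_force: [0.1, -0.2, -0.3]
finger_gap: 0.235
grip_force: 0.0
```

Request:
servo_tool(
  motion=[
    [0.5,0,0,0,0],
    [0.5,0,0,0,0],
    [0.5,0,0,0,0],
    [0.5,0,0,0,0],
    [0.5,0,0,0,0],
    [0.5,0,0,0,0],
    [0.5,0,0,0,0],
  ],
)

```text
clock: 9.62
tcp_pos: [0.5617, -0.0058, 0.1407]
tcp_rot: [2.43, 1.991, -0.0]
ft_force: [0.1, 0.2, -0.2]
finger_gap: 0.501
grip_force: 0.0
```

Request:
servo_tool(
  motion=[
    [0,0,0,-20,0],
    [0,0,0,-32,0],
    [0,0,0,-32,0],
    [0,0,0,-32,0],
    [0,0,0,-32,0],
    [0,0,0,-32,0],
    [0,0,0,-32,0],
    [0,0,0,-20,0],
    [0,0,0,0,0],
    [0,0,0,0,0],
  ],
)

```text
clock: 10.45
tcp_pos: [0.5621, -0.0059, 0.3735]
tcp_rot: [2.429, 1.99, 0.002]
ft_force: [-0.4, 0.4, -0.5]
finger_gap: 1.0
grip_force: 0.0
```

```bash
python3 - <<'E'
from h import *
c=read_camera("top");save(c,"t2.png");print(r.get_state()["tcp_pos"])
c=read_camera("wrist");save(c,"w2.png")
E
```

```text
[ 0.56154335 -0.00579307  0.37225028]
```

View pics/w2.png

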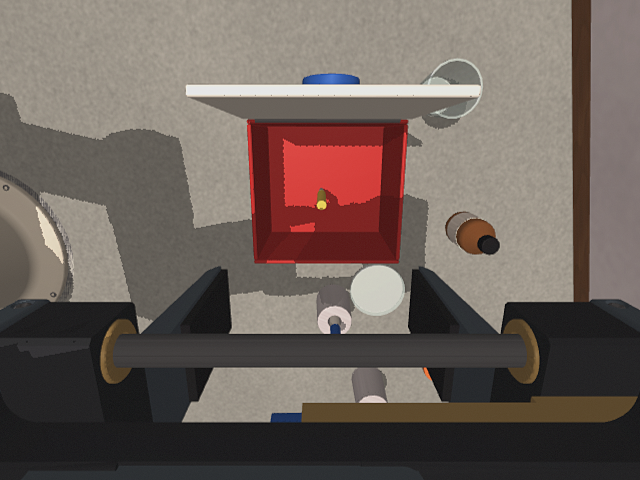

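The needle stands inside the bin at (321,200). The lid is upright with its plug at (331,78), roughly centred on the fingers. Next I'll move behind the lid.

Request:
servo_tool(
  motion=[
    [0,20,0,0,0],
    [0,30,0,0,0],
    [0,30,0,0,0],
    [0,30,0,0,0],
    [0,30,0,0,0],
    [0,20,0,0,0],
    [0,8,0,0,0],
    [0,0,0,0,0],
    [0,0,0,0,0],
  ],
)

```text
clock: 11.3
tcp_pos: [0.5945, 0.1584, 0.3718]
tcp_rot: [-2.43, -1.991, 0.002]
ft_force: [-0.0, -0.5, -0.1]
finger_gap: 0.999
grip_force: 0.0
```

Request:
servo_tool(
  motion=[
    [0,0,0,20,0],
    [0,0,0,30,0],
    [0,0,0,25,0],
    [0,0,0,10,0],
    [0,0,0,0,0],
    [0,0,0,0,0],
  ],
)

```text
clock: 11.8
tcp_pos: [0.595, 0.1581, 0.2885]
tcp_rot: [2.431, 1.989, 0.0]
ft_force: [-0.6, -0.9, 0.4]
finger_gap: 0.998
grip_force: 0.0
```

Request:
servo_tool(
  motion=[
    [0,-15,0,0,0],
    [0,-15,0,0,0],
    [0,-14,0,0,0],
    [0,-14,0,0,0],
    [0,-14,0,0,0],
    [0,-14,0,0,0],
    [0,-18,5,5,0],
    [0,-19,0,6,0],
    [0,0,0,0,0],
  ],
)

```text
clock: 12.55
tcp_pos: [0.5746, 0.0335, 0.2762]
tcp_rot: [2.432, 1.988, -0.002]
ft_force: [0.6, -1.0, 0.6]
finger_gap: 1.003
grip_force: 0.5
```

Request:
servo_tool(
  motion=[
    [0,-16,0,11,0],
    [0,-15,0,12,0],
    [0,-13,0,15,0],
    [0,-12,0,15,0],
    [0,-9,0,18,0],
    [0,-7,0,18,0],
    [0,0,0,0,0],
    [0,0,0,0,0],
  ],
)

```text
clock: 13.22
tcp_pos: [0.5607, -0.0337, 0.1876]
tcp_rot: [-2.43, -1.989, 0.002]
ft_force: [0.1, -0.1, 1.3]
finger_gap: 0.998
grip_force: 0.0
```

```bash
python3 - <<'E'
from h import *
c=read_camera("side");save(c,"s3.png")
E
```

```text
(no output)
```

View pics/s3.png

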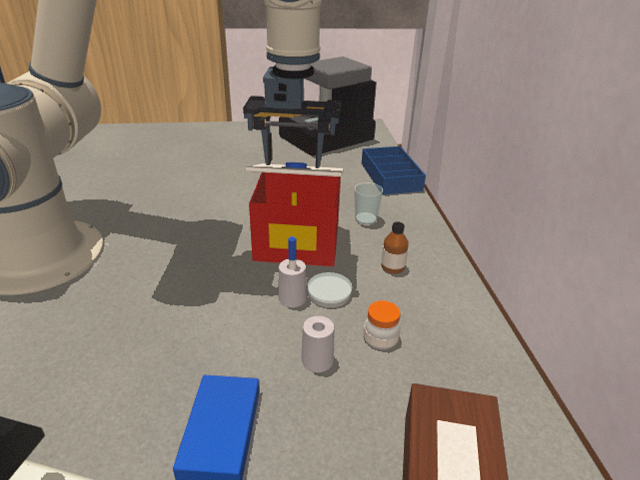

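The lid is nearly down, with its edge at (295,170), and the plug at (296,165) sits between the fingers. The needle is still inside at (294,198). Pressing shut.

Request:
servo_tool(
  motion=[
    [0,-3,0,12,0],
    [0,-3,0,10,0],
    [0,0,0,6,0],
    [0,0,0,4,0],
    [0,0,0,2,0],
    [0,0,0,0,0],
    [0,0,0,0,0],
  ],
)

```text
clock: 13.85
tcp_pos: [0.5602, -0.039, 0.1539]
tcp_rot: [2.43, 1.991, 0.0]
ft_force: [0.9, 0.3, 0.2]
finger_gap: 1.0
grip_force: 0.0
```

Request:
servo_tool(
  motion=[
    [0,0,0,1,0],
    [0,0,0,1,0],
    [0,0,0,0,0],
    [0,0,0,0,0],
  ],
)

```text
clock: 14.18
tcp_pos: [0.5602, -0.0391, 0.1518]
tcp_rot: [2.43, 1.991, 0.0]
ft_force: [0.1, 0.2, -0.0]
finger_gap: 1.001
grip_force: 0.2
```

Request:
servo_tool(
  motion=[
    [0,0,0,1,0],
    [0,0,0,0.5,0],
    [0,0,0,0,0],
    [0,0,0,0,0],
  ],
)

```text
clock: 14.52
tcp_pos: [0.5601, -0.0392, 0.1502]
tcp_rot: [-2.43, -1.99, 0.0]
ft_force: [0.1, 0.2, 0.4]
finger_gap: 1.001
grip_force: 0.1
```

```bash
python3 - <<'E'
from h import *
print(r.get_state()["ft_force"])
c=read_camera("side");P=cloud(c);C=c["color"].astype(int)
q=P-np.array([.568,.004,0]);X=q@np.array([.203,.979,0]);Y=q@np.array([-.979,.203,0]);H=P[...,2]
for a in np.arange(-.1,.09,.02):
    m=(X>a)&(X<a+.02)&(abs(Y)<.085)&(H>.12)&(H<.22)&(C.min(-1)>150)&(C.max(-1)-C.min(-1)<40)
    print(round(a+.01,3),m.sum(),np.median(H[m]) if m.sum() else 0)
save(c,"s4.png");cv2.imwrite("pics/s4c.png",cv2.resize(c["color"][140:280,220:380,::-1],None,fx=4,fy=4))
E
```

```text
[0.11550746 0.19203048 0.41461341]
-0.09 191 0.1810389222164568
-0.07 0 0
-0.05 0 0
-0.03 25 0.17534531507968845
-0.01 103 0.1712410736715936
0.01 119 0.16755526596215217
0.03 151 0.16406592356915894
0.05 147 0.1603827510209301
0.07 139 0.1568953516789282
0.09 51 0.15410444215335087
```

View pics/s4c.png

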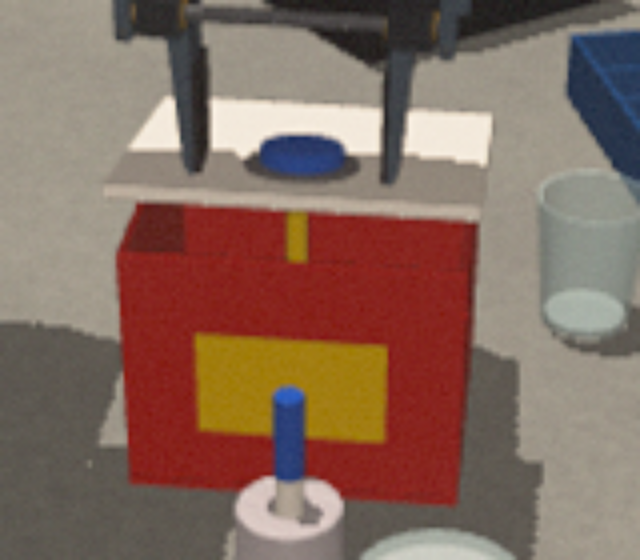

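The picture shows the lid about 0.18 rad short of shut, with its edge at (300,200), because the open finger tips sit higher than the TCP. Pressing the plug with shut fingers will first close the lid (about 2 N) and then seat the plug (about 6 N).

Request:
servo_tool(
  motion=[
    [0,0,0,-20,0],
    [0,1,0,-30,0],
    [1,3,0,-20,0],
    [1,0,0,0,0],
    [1,0,0,0,0],
    [1,0,0,0,0],
    [1,0,0,0,0],
    [1,0,0,0,0],
    [1,0,0,0,0],
    [1,0,0,0,0],
  ],
)

```text
clock: 15.4
tcp_pos: [0.5607, -0.0352, 0.2197]
tcp_rot: [-2.43, -1.99, 0.001]
ft_force: [-0.1, 1.2, -0.2]
finger_gap: 0.452
grip_force: 0.0
```

Request:
servo_tool(
  motion=[
    [1,0,0,0,0],
    [1,0,0,0,0],
    [1,0,0,0,0],
    [1,0,0,0,0],
    [1,0,0,0,0],
    [1,0,0,0,0],
    [1,0,0,0,0],
  ],
)

```text
clock: 15.98
tcp_pos: [0.5609, -0.0352, 0.2202]
tcp_rot: [2.43, 1.991, 0.0]
ft_force: [0.3, -0.1, 0.3]
finger_gap: 0.006
grip_force: 0.0
```

Request:
servo_tool(
  motion=[
    [1,0,0,15,0],
    [1,0,0,10,0],
    [1,0,0,7,0],
    [1,0,0,5,0],
    [1,0,0,5,0],
    [1,0,0,0,0],
    [1,0,0,0,0],
  ],
)

```text
clock: 16.57
tcp_pos: [0.5609, -0.0352, 0.1782]
tcp_rot: [-2.43, -1.99, 0.0]
ft_force: [-1.2, -0.2, -0.4]
finger_gap: 0.007
grip_force: 0.0
```

Request:
servo_tool(
  motion=[
    [1,0,0,4,0],
    [1,0,0,4,0],
    [1,0,0,3,0],
    [1,0,0,2,0],
    [1,0,0,0,0],
    [1,0,0,0,0],
  ],
)

```text
clock: 17.07
tcp_pos: [0.5609, -0.0352, 0.1651]
tcp_rot: [-2.43, -1.99, 0.0]
ft_force: [-0.5, 0.9, -0.9]
finger_gap: 0.005
grip_force: 0.0
```

Request:
servo_tool(
  motion=[
    [1,0,0,2,0],
    [1,0,0,2,0],
    [1,0,0,1,0],
    [1,0,0,0,0],
    [1,0,0,0,0],
  ],
)

```text
clock: 17.48
tcp_pos: [0.5609, -0.0352, 0.1602]
tcp_rot: [-2.43, -1.99, 0.0]
ft_force: [-0.7, 0.4, 0.4]
finger_gap: 0.006
grip_force: 0.0
```

Request:
servo_tool(
  motion=[
    [1,0,0,1,0],
    [1,0,0,1,0],
    [1,0,0,1,0],
  ],
)

```text
clock: 17.73
tcp_pos: [0.561, -0.0353, 0.1572]
tcp_rot: [2.43, 1.99, 0.0]
ft_force: [-0.5, -0.6, 1.2]
finger_gap: 0.006
grip_force: 0.4
```

```bash
cat > lid.py <<'E'
from h import *
s=r.get_state();print(s["ft_force"],s["tcp_pos"])
c=read_camera("side");P=cloud(c);C=c["color"].astype(int)
q=P-np.array([.568,.004,0]);X=q@np.array([.203,.979,0]);Y=q@np.array([-.979,.203,0]);H=P[...,2]
g=(abs(Y)<.085)&(H>.12)&(H<.22)
for a in np.arange(-.1,.09,.03):
    m=g&(X>a)&(X<a+.03)&(C.min(-1)>150)&(C.max(-1)-C.min(-1)<40)
    print(round(a+.015,3),m.sum(),np.median(H[m]) if m.sum() else 0)
m=g&(abs(X+.04)<.03)&(C[...,2]>C[...,0]+50);print("plug",m.sum(),np.percentile(H[m],[5,50,95]) if m.sum() else 0, X[m].mean(),Y[m].mean())
import sys
cv2.imwrite(sys.argv[1],cv2.resize(c["color"][130:270,220:380,::-1],None,fx=4,fy=4))
E
python3 lid.py pics/s5.png
```

```text
[-0.47934692 -0.57555871  1.21142067] [ 0.56096281 -0.03528532  0.1572064 ]
-0.085 197 0.17653094891040133
-0.055 0 0
-0.025 68 0.16984680733317797
0.005 256 0.16627452317386457
0.035 269 0.161809504591819
0.065 244 0.15711562717518598
0.095 52 0.1539166915348612
plug 108 [0.17844166 0.18328135 0.18670005] -0.04862962353159906 -0.007395965335560876
```

View pics/s5.png

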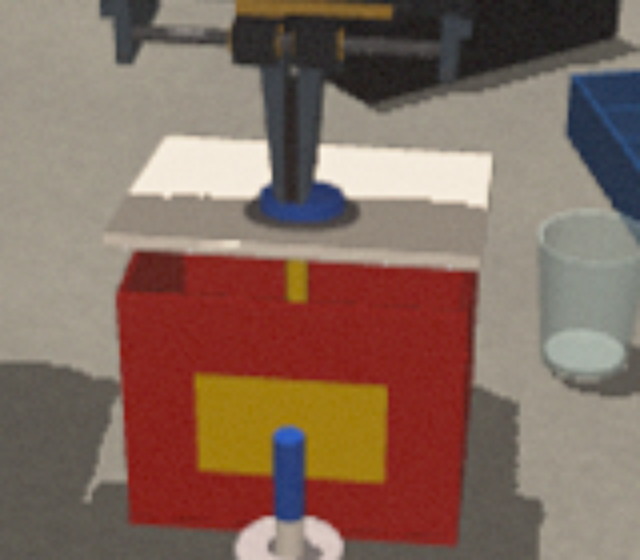

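The fingers now rest on the plug at (295,200), and the lid is still about 0.14 rad open. Continuing down in small steps while watching the force.

Request:
servo_tool(
  motion=[
    [1,0,0,2,0],
    [1,0,0,2,0],
    [1,0,0,2,0],
    [1,0,0,2,0],
  ],
)

```text
clock: 18.12
tcp_pos: [0.5609, -0.0352, 0.149]
tcp_rot: [-2.43, -1.99, 0.0]
ft_force: [0.4, -1.3, 1.0]
finger_gap: 0.006
grip_force: 0.4
```

```bash
python3 lid.py pics/s6.png
```

```text
[ 0.37799089 -1.27428144  1.03686877] [ 0.56085907 -0.03523421  0.14895902]
-0.085 186 0.1668400530101751
-0.055 0 0
-0.025 78 0.16381831803465685
0.005 300 0.16140026117340384
0.035 320 0.15862489344914865
0.065 287 0.15567541091117426
0.095 53 0.1538260245095038
plug 121 [0.17027095 0.17634585 0.17919869] -0.04965701980878063 -0.007089497088877703
```

Request:
servo_tool(
  motion=[
    [1,0,0,2,0],
    [1,0,0,2,0],
    [1,0,0,2,0],
    [1,0,0,2,0],
  ],
)

```text
clock: 18.5
tcp_pos: [0.5609, -0.0352, 0.141]
tcp_rot: [-2.431, -1.991, 0.0]
ft_force: [-0.1, -0.9, 1.0]
finger_gap: 0.004
grip_force: 0.4
```

Request:
servo_tool(
  motion=[
    [1,0,0,1,0],
    [1,0,0,1,0],
    [1,0,0,1,0],
  ],
)

```text
clock: 18.75
tcp_pos: [0.5609, -0.0352, 0.1381]
tcp_rot: [-2.43, -1.99, 0.0]
ft_force: [-0.4, 0.7, 1.9]
finger_gap: 0.003
grip_force: 0.4
```

```bash
python3 lid.py pics/s7.png
```

```text
[-0.39465364  0.6898494   1.85109624] [ 0.5608584  -0.03522752  0.13808957]
-0.085 171 0.15372711455016708
-0.055 0 0
-0.025 84 0.1561461352655612
0.005 365 0.15534699223905582
0.035 372 0.15477596538663732
0.065 340 0.15399461739905201
0.095 63 0.15333456817763433
plug 124 [0.1604858  0.16684018 0.1691893 ] -0.05075335778102974 -0.007636417218268398
```

Request:
servo_tool(
  motion=[
    [1,0,0,1,0],
    [1,0,0,1,0],
    [1,0,0,1,0],
    [1,0,0,1,0],
  ],
)

```text
clock: 19.13
tcp_pos: [0.561, -0.0353, 0.1343]
tcp_rot: [2.43, 1.99, 0.0]
ft_force: [-2.2, -0.7, 6.0]
finger_gap: 0.003
grip_force: 2.9
```

Request:
servo_tool(
  motion=[
    [1,0,0,1,0],
    [1,0,0,1,0],
    [1,0,0,1,0],
  ],
)

```text
clock: 19.38
tcp_pos: [0.5609, -0.0353, 0.1314]
tcp_rot: [2.43, 1.99, 0.0]
ft_force: [-1.8, 0.2, 5.4]
finger_gap: 0.009
grip_force: 2.9
```

```bash
python3 lid.py pics/s8.png
```

```text
[-1.79306086  0.15965956  5.39454657] [ 0.56094121 -0.0352637   0.13140501]
-0.085 154 0.15021557374691602
-0.055 0 0
-0.025 82 0.15374190977986069
0.005 387 0.15355583391948296
0.035 389 0.1534297717413986
0.065 356 0.1537084282652626
0.095 56 0.1534234163813975
plug 102 [0.15615321 0.16082785 0.16302083] -0.048884479554810234 -0.008089664229525236
```

The lid is flat and the plug is moving at about 6 N. I'll press on to the stop.

Request:
servo_tool(
  motion=[
    [1,0,0,1,0],
    [1,0,0,1,0],
    [1,0,0,1,0],
  ],
)

```text
clock: 19.68
tcp_pos: [0.561, -0.0352, 0.1284]
tcp_rot: [2.43, 1.99, 0.0]
ft_force: [-2.3, -0.4, 5.7]
finger_gap: 0.001
grip_force: 3.0
```

Request:
servo_tool(
  motion=[
    [1,0,0,0.7,0],
    [1,0,0,0.7,0],
  ],
)

```text
clock: 19.85
tcp_pos: [0.561, -0.0352, 0.127]
tcp_rot: [2.43, 1.99, 0.0]
ft_force: [-2.3, -1.2, 5.7]
finger_gap: 0.005
grip_force: 3.0
```

Request:
servo_tool(
  motion=[
    [1,0,0,0.5,0],
    [1,0,0,0.5,0],
  ],
)

```text
clock: 20.02
tcp_pos: [0.5611, -0.0353, 0.1267]
tcp_rot: [2.43, 1.99, 0.001]
ft_force: [-7.0, -0.3, 24.7]
finger_gap: 0.008
grip_force: 12.4
```

Request:
servo_tool(
  motion=[
    [1,0,0,0.5,0],
    [1,0,0,0,0],
  ],
)

```text
clock: 20.18
tcp_pos: [0.5611, -0.0353, 0.1266]
tcp_rot: [2.43, 1.99, 0.001]
ft_force: [-7.2, -0.7, 24.8]
finger_gap: 0.003
grip_force: 12.1
```

```bash
python3 lid.py pics/s9.png
```

```text
[-7.23881228 -0.71233423 24.75880528] [ 0.56111132 -0.03529548  0.12663982]
-0.085 160 0.1499438452371648
-0.055 0 0
-0.025 79 0.15368970926597475
0.005 373 0.15345434760342028
0.035 389 0.15347536869194678
0.065 351 0.1534955769263887
0.095 63 0.15291463558054674
plug 67 [0.15597063 0.15732597 0.15851878] -0.04512021318958643 -0.009794753556908793
```

Force jumped to 25 N, so the plug is on its stop, with its top at about 157 mm. Retracting to check.

Request:
servo_tool(
  motion=[
    [1,0,0,-5,0],
    [1,0,0,-20,0],
    [1,0,0,-35,0],
    [1,0,0,-35,0],
    [1,0,0,-35,0],
    [1,0,0,-20,0],
    [1,0,0,0,0],
    [1,0,0,0,0],
    [1,0,0,0,0],
  ],
)

```text
clock: 20.98
tcp_pos: [0.5604, -0.0352, 0.2744]
tcp_rot: [-2.43, -1.99, 0.001]
ft_force: [-0.2, 0.5, -0.9]
finger_gap: 0.004
grip_force: 0.0
```

```bash
python3 lid.py pics/s10.png
```

```text
[-0.22293624  0.4848549  -0.89843095] [ 0.56040359 -0.03515077  0.27440473]
-0.085 161 0.1507457358266517
-0.055 17 0.1532128292327623
-0.025 275 0.1536195064438914
0.005 485 0.15351916102909466
0.035 470 0.15345303073295763
0.065 436 0.15354141363522403
0.095 72 0.15323775749940152
plug 151 [0.15607441 0.1574194  0.15894938] -0.041374031486826716 -0.004155758166616449
```

View pics/s10.png

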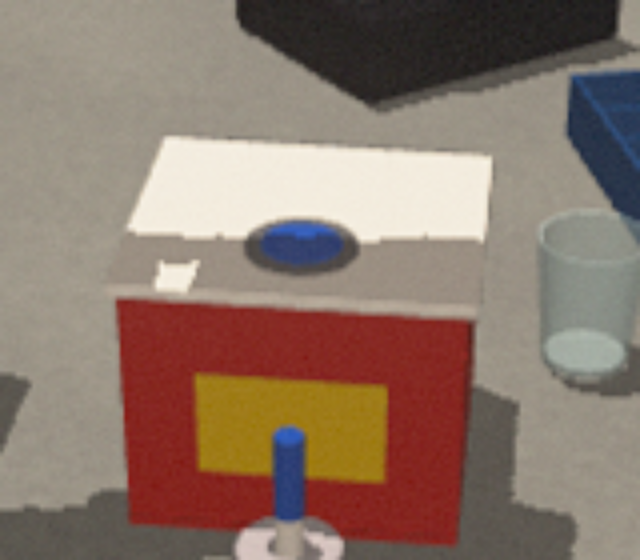

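The lid is flat on the rim. The plug at (302,243) is flush with its collar (top about 157 mm), and the pen is still in its cup. Handing in.

```bash
python3 -c "
from rig import close_job
print(close_job())"
```

```text
the job is handed in; nothing more can be done
None
```

The needle is in the bin, the lid is shut flat, the blue plug is pressed home to its stop, the pen is still in its cup, and the job is handed in (no verdict came back).

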